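Find the socket that fits the column nut

TASK

Find which of the three sockets in the grey tray fits the brass hex nut on the front stand: the right one goes all the way down over the nut with hardly any play, a smaller one stays on top, a larger one drops over but is loose. Stand any wrong one you tried upright in the tray again, and finish with the right socket fully seated on the nut, pressed lightly down against it, upright and still held by its square shank in the gripper: do not let go. Leave the two stands at the back and the other things on the table alone.

Things in the scene. Friction and masses are not known exactly. Their poses are not given: they have to be found in the camera images.
- socket_small_grip (a point): Small loose socket, steel, round body 37 mm wide, 30 mm tall, green band; above it a dark 16 mm square shank, 30 to 66 mm up. Mouth below: hexagon 24 mm across flats, 16 mm deep, for a 22 mm nut. Point: on the axis, 48 mm above the underside, half-way up the shank. z up; x, y square to the shank's faces; x through a hexagon corner. 0.16 kg. In any of the tray's three places.
- socket_middle_grip (a point): Middle loose socket, steel, round body 41.6 mm wide, 30 mm tall, yellow band; above it a dark 16 mm square shank, 30 to 66 mm up. Mouth below: hexagon 28 mm across flats, 16 mm deep, for a 26 mm nut. Point: on the axis, 48 mm above the underside, half-way up the shank. z up; x, y square to the shank's faces; x through a hexagon corner. 0.16 kg. In any of the tray's three places.
- socket_large_grip (a point): Large loose socket, steel, round body 46 mm wide, 30 mm tall, red band; above it a dark 16 mm square shank, 30 to 66 mm up. Mouth below: hexagon 32 mm across flats, 16 mm deep, for a 30 mm nut. Point: on the axis, 48 mm above the underside, half-way up the shank. z up; x, y square to the shank's faces; x through a hexagon corner. 0.16 kg. In any of the tray's three places.
- stand_a_nut (a point): Centre of the top face of a fixed brass hex nut, 16 mm tall, top edge bevelled, 76 mm above the table on a 19 mm tube and a 70 mm square foot. 22, 26 or 30 mm across flats, one size per stand, not told which. z up, x through a corner. One of the three stands (any) is in front (x < 0.6 m), to be worked on; the other two wait at the back (x > 0.68 m).
- stand_b_nut (a point): Centre of the top face of a fixed brass hex nut, 16 mm tall, top edge bevelled, 76 mm above the table on a 19 mm tube and a 70 mm square foot. 22, 26 or 30 mm across flats, one size per stand, not told which. z up, x through a corner. One of the three stands (any) is in front (x < 0.6 m), to be worked on; the other two wait at the back (x > 0.68 m).
- stand_c_nut (a point): Centre of the top face of a fixed brass hex nut, 16 mm tall, top edge bevelled, 76 mm above the table on a 19 mm tube and a 70 mm square foot. 22, 26 or 30 mm across flats, one size per stand, not told which. z up, x through a corner. One of the three stands (any) is in front (x < 0.6 m), to be worked on; the other two wait at the back (x > 0.68 m).
- tray_floor (a point): Centre of the inner floor of the grey open tray that holds the three sockets, 4 mm above the table. Tray fixed, 110 mm (x) by 230 mm (y), walls 4 mm thick, rim 12 mm above the table. The three places lie on its y axis at about -70, 0 and +70 mm.
- lc_column: Loose steel chromatography column lying on the table, 15 x 176 x 17 mm, along y; a bystander. Origin under its centre.
- fitting_jar: Loose clear jar with white lid, 45 mm in diameter, 58 mm tall; a bystander. Origin at the centre of its underside.
Not all that is in view belongs to the job. What is shaped like the part that bears socket_middle_grip but brown or turquoise is not meant.

How it is judged (in metres and radians):
At the end, for the whole second after the job is handed in: The matching socket is on the front nut: axis within 6 mm, its floor within 3.5 mm of the nut's top face, touching it (over 0.3 N), tilt under 0.07 rad, gripped by the fingers (over 2 N). The other two stand upright (within 0.1 rad) on the tray's floor (((world x of stand_a_nut below 0.62 m and horizontal distance between socket_middle_grip and stand_a_nut below 0.006 m and z of socket_middle_grip in the frame of stand_a_nut between 0.028 and 0.0355 m and angle between socket_middle_grip's own z axis and vertical below 0.07 rad and contact force between the fingers and socket_middle above 2 N and contact force between socket_middle and stand_a above 0.3 N and x of socket_small_grip in the frame of tray_floor between -0.05 and 0.05 m and y of socket_small_grip in the frame of tray_floor between -0.11 and 0.11 m and z of socket_small_grip in the frame of tray_floor between 0.043 and 0.053 m and angle between each of socket_small_grip, socket_large_grip's own z axis and vertical below 0.1 rad and x of socket_large_grip in the frame of tray_floor between -0.05 and 0.05 m and y of socket_large_grip in the frame of tray_floor between -0.11 and 0.11 m and z of socket_large_grip in the frame of tray_floor between 0.043 and 0.053 m) or (world x of stand_b_nut below 0.62 m and horizontal distance between socket_large_grip and stand_b_nut below 0.006 m and z of socket_large_grip in the frame of stand_b_nut between 0.028 and 0.0355 m and angle between socket_large_grip's own z axis and vertical below 0.07 rad and contact force between the fingers and socket_large above 2 N and contact force between socket_large and stand_b above 0.3 N and x of socket_small_grip in the frame of tray_floor between -0.05 and 0.05 m and y of socket_small_grip in the frame of tray_floor between -0.11 and 0.11 m and z of socket_small_grip in the frame of tray_floor between 0.043 and 0.053 m and angle between each of socket_small_grip, socket_middle_grip's own z axis and vertical below 0.1 rad and x of socket_middle_grip in the frame of tray_floor between -0.05 and 0.05 m and y of socket_middle_grip in the frame of tray_floor between -0.11 and 0.11 m and z of socket_middle_grip in the frame of tray_floor between 0.043 and 0.053 m) or (world x of stand_c_nut below 0.62 m and horizontal distance between socket_small_grip and stand_c_nut below 0.006 m and z of socket_small_grip in the frame of stand_c_nut between 0.028 and 0.0355 m and angle between socket_small_grip's own z axis and vertical below 0.07 rad and contact force between the fingers and socket_small above 2 N and contact force between socket_small and stand_c above 0.3 N and x of socket_middle_grip in the frame of tray_floor between -0.05 and 0.05 m and y of socket_middle_grip in the frame of tray_floor between -0.11 and 0.11 m and z of socket_middle_grip in the frame of tray_floor between 0.043 and 0.053 m and angle between each of socket_middle_grip, socket_large_grip's own z axis and vertical below 0.1 rad and x of socket_large_grip in the frame of tray_floor between -0.05 and 0.05 m and y of socket_large_grip in the frame of tray_floor between -0.11 and 0.11 m and z of socket_large_grip in the frame of tray_floor between 0.043 and 0.053 m))); the arm keeps its last pose, push and grip.
It fails at once if A bystander (the loose column or the jar) is pushed more than 20 mm (distance of any of lc_column, fitting_jar from where it was at the start of the episode above 0.02 m).
It fails at once if One of the two stands at the back is touched by the robot or by a socket ((world x of stand_a_nut above 0.65 m and contact force between any of the arm, the fingers, socket_small, socket_middle, socket_large and stand_a above 0.5 N) or (world x of stand_b_nut above 0.65 m and contact force between any of the arm, the fingers, socket_small, socket_middle, socket_large and stand_b above 0.5 N) or (world x of stand_c_nut above 0.65 m and contact force between any of the arm, the fingers, socket_small, socket_middle, socket_large and stand_c above 0.5 N)).
It also fails if it takes over 72 s, if anything falls off the work surface, if the arm or the gripper's body presses on something with over 40 N, if the wrist force passes 120 N, or if a joint passes its speed limit or range.

ROBOT

A 7-joint arm with a two-finger parallel gripper is mounted at the origin on a cart in front of the work surface, level with it; the furniture and walls round the work are solid. World frame = base frame: x ahead of the robot, y to its left, z up, the work surface at z = 0. Lengths are in m, angles in degrees, forces in N, time in s.
With the tool pointing down it reaches from about 0.425 to 0.875 m from the base axis. Payload 4.7 kg.
Tool frame: the origin (TCP) lies midway between the tips of the shut fingers; the grasp point (between the pads) lies 19 mm behind it; z points along the fingers, y is the line along which they close (so a half turn about z gives the same grasp; the last joint's range is limited). The gripper opens to 87 mm and grips with 3 to 60 N. Pads are 19 mm wide; open, the fingers measure 117 mm over their backs; the gripper's body (75 mm by 190 mm) begins 51 mm behind the grasp point.
Start: joints at [71.912, 18.392, -4.016, 83.108, 1.295, 78.541, -3.26], TCP at [0.21, -0.615, 0.223] pointing down, gripper open.
Joint ranges: [-163.93, 163.93], [-17.29, 119.83], [-79.2, 71.16], [3.27, 140.29], [-89.18, 269.18], [5.43, 117.66], [-154.24, 154.24]. Speed limits (degrees/s): [147.25, 147.25, 180, 180, 180, 180, 180].

INTERFACE

Orientations are given as [roll, pitch, yaw] about the fixed x, y, z axes, in that order (R = Rz(yaw) Ry(pitch) Rx(roll)).
In Python, from cell import env, viewer, boxes_of, masks_of gives the robot as it stands. The module is installed in compiled form; this text tells all that it offers.
- The arm moves only by the tool apply_moves, never from a script. Its argument "moves" is a list of rows, each a list of 7 numbers: the shift along the tool's x, y, z scaled (see below), then the turn, a rotation vector about the tool's x, y, z scaled (see below), then the opening, from 0 (shut) to 1 (fully open). A call has 1 to 20 rows; each row is the pose to reach, as a shift and turn from the pose commanded when the call began, along the tool's axes at that moment; what a row does not reach only later rows make up. The controller multiplies each number of a shift by 0.2 m and each number of a turn by 1.5 rad. A row lasts 1/10 s, in which the tool goes at most 50 mm and 8.59 degrees, less where a joint would pass 70% of its speed; a pose out of reach is approached as far as the arm can. A call with a number of a shift or a turn outside -1 to 1 is refused whole. A call with a gripper value outside its range is refused whole. The fingers move at their own pace and stop on an object; "grip_force" is the grip in N (left out, the last holds). Time passes only in rows, so rows that repeat a pose let the fingers close. It gives the time, the measured TCP pose, the force, the opening and the grip force at its end, in the units of the state.
- env.get_obs(): the state, without advancing time (a new reading comes with each control period).
- viewer.read_camera(name): name is "side" or "top" or "wrist"; returns the picture (384x512x3 uint8, red, green, blue); there is no depth.
- viewer.get_calibration(name): a dict with "fov_y" (degrees; the focal length in pixels is half the picture's height over the tangent of half this angle, whatever the lens; pixels are square), "cx", "cy" (the principal point, pixels), "position" and "orientation" of the camera in the world. Camera axes: x right, y up, looking along -z (the intrinsics and any distortion apply to the point x, -y, -z); pixel columns grow to the right and rows downward; lengths in m; the calibration is good to about 2 mm. A picture is of the moment at which its call begins: read the wrist's pose just before it. get_calibration takes no time and is no camera call; for the wrist camera it gives the pose at the moment of the call.
- env.sign_off(): hands the job in; it is judged then, once.
Trained networks look in the newest picture that a camera, given by its name, has taken for a name from the list of things; names that differ only in an ending like _2 or _b are one class to them, and where a whole thing is asked for, a point or a joint stands for the part that bears it (a point fixed in the world has none). Each returns a list of dicts, best first, with "conf" (0 to 1); they miss things now and then, are a little off and sometimes report something else, mostly with a low value. They report only what shows in the picture. A call takes as long as a camera call. They do not tell look-alikes from the thing itself.
- boxes_of(camera, target): "location" ([column, row] in pixels, amid what is visible of it).
- masks_of(camera, target): "pixels" (384x512 bool, what is visible of it) and "location" ([column, row] in pixels, amid what is visible of it).
The state is a dict: "time_s": time; "qpos": joint angles; "joint_velocities": joint speeds; "effort": joint torques, N m; "tool_pos": TCP position; "tool_rot": TCP orientation; "force": force on the tool from outside, world axes, zero at the start; "wrist_torque": the same for the moment, N m; "grip_width": finger opening in m; "grasp_force": force on a finger pad.
Only numpy, scipy, OpenCV 4.12 (cv2) and the standard library are available. Lean on these libraries where they do the work, as an engineer would, in place of code of your own. Each camera call takes 0.05 s, during which the arm holds its last target. There are 200 camera calls.

## Working session

There is one attempt and no reset: what is moved stays moved. The work goes in short steps, Python scripts to look and compute and a tool call to move; the robot and the scene stay as the last step left them, time stands still between calls to the robot, and variables do not carry over. Pictures are saved under pics/ and viewed, at most 10 in all, crops included, and the job is handed in when it is done.

Besides the shell and the picture viewer there is one more tool, called after "Call:" as name(argument=value, ...) on one line, values as JSON. apply_moves: Moves the arm, as the interface text tells. Shifts and turns lie within -1 to 1; 1 stands for 0.2 m of shift or 1.5 rad of turn. Its arguments: {"type":"object","properties":{"moves":{"type":"array","items":{"type":"array","items":{"type":"number","minimum":-1,"maximum":1}}},"grip_force":{"type":"number"}},"required":["moves"]}

```bash
mkdir -p pics
cat > h.py <<'E'
import numpy as np,cv2
from scipy.spatial.transform import Rotation as R
from cell import env,viewer,boxes_of,masks_of
def cal(n):
    c=viewer.get_calibration(n); return c
def rot(c):
    o=np.array(c["orientation"],float)
    if o.shape==(3,3): return o
    if o.size==4: raise Exception(o)
    return R.from_euler('xyz',o,degrees=True).as_matrix()
def ray(c,px,z):
    f=192/np.tan(np.radians(c["fov_y"])/2)
    d=rot(c)@np.array([(px[0]-c["cx"])/f,-(px[1]-c["cy"])/f,-1])
    p=np.array(c["position"]); return p+d*(z-p[2])/d[2]
def proj(c,P):
    f=192/np.tan(np.radians(c["fov_y"])/2)
    q=rot(c).T@(np.array(P)-np.array(c["position"]))
    return np.array([c["cx"]+f*q[0]/-q[2],c["cy"]-f*q[1]/-q[2]])
def save(n,im): cv2.imwrite('pics/'+n,im[:,:,::-1])
E
python3 - <<'E'
from h import *
print(env.get_obs())
ims=[]
for n in("side","top"):
    print(n,cal(n)); im=viewer.read_camera(n); save(n+'0.png',im)
    for t,z in(("socket_small_grip",.03),("socket_middle_grip",.03),("socket_large_grip",.03),("stand_a_nut",.076),("tray_floor",.004),("lc_column",.01),("fitting_jar",.03)):
        for b in boxes_of(n,t)[:5]: print(t,np.round(b["location"]),round(b["conf"],2),ray(cal(n),b["location"],z).round(3))
E
```

```text
{'time_s': 0.0, 'qpos': array([71.91156459, 18.43833141, -4.01625812, 83.17581374,  1.29628292,
       78.54033196, -3.26140172]), 'joint_velocities': array([-0.02710366, -0.09378919,  0.08275055, -0.06599328, -0.05578216,
        0.00745729,  0.08019677]), 'effort': array([-2.33952642e-04, -4.91287494e+01, -4.03860155e-01, -3.12530851e+01,
       -6.39660470e-02,  4.35347459e-02,  1.60704508e-04]), 'tool_pos': array([ 0.21027719, -0.61445725,  0.22146188]), 'tool_rot': array([-1.79890842e+02,  6.82309905e-03,  1.88977556e+01]), 'force': array([ 0.22848173,  0.178953  , -0.12260673]), 'wrist_torque': array([-0.04395917,  0.02975505, -0.02962143]), 'grasp_force': 0.0, 'grip_width': 0.08700208000929696}
side {'fov_y': 57.68447842235127, 'cx': 259.23114941347166, 'cy': 189.70210001891328, 'position': array([0.5314378 , 0.6606653 , 0.58413369]), 'orientation': array([ 56.02011963,   1.06511337, 179.71564346])}
socket_small_grip [295. 282.] 0.9 [0.466 0.178 0.03 ]
socket_middle_grip [324. 227.] 0.75 [0.381 0.008 0.03 ]
socket_middle_grip [296. 256.] 0.71 [0.457 0.104 0.03 ]
socket_middle_
[... 279 characters left out ...]
-0.268  0.01 ]
fitting_jar [272. 140.] 0.65 [ 0.491 -0.479  0.03 ]
top {'fov_y': 45.65244929148625, 'cx': 260.6690492760348, 'cy': 193.25630589411023, 'position': array([ 0.30648061, -0.08228888,  1.5504535 ]), 'orientation': array([  9.44464528,  -0.81297775, -89.247034  ])}
socket_small_grip [179. 217.] 0.56 [0.474 0.171 0.03 ]
socket_middle_grip [195. 220.] 0.44 [0.467 0.117 0.03 ]
socket_middle_grip [228. 219.] 0.42 [0.471 0.007 0.03 ]
socket_large_grip [155. 219.] 0.65 [0.468 0.251 0.03 ]
stand_a_nut [268. 216.] 0.81 [ 0.479 -0.125  0.076]
tray_floor [178. 213.] 0.73 [0.492 0.18  0.004]
lc_column [311. 241.] 0.54 [ 0.402 -0.273  0.01 ]
fitting_jar [375. 219.] 0.49 [ 0.479 -0.487  0.03 ]
```

View pics/side0.png

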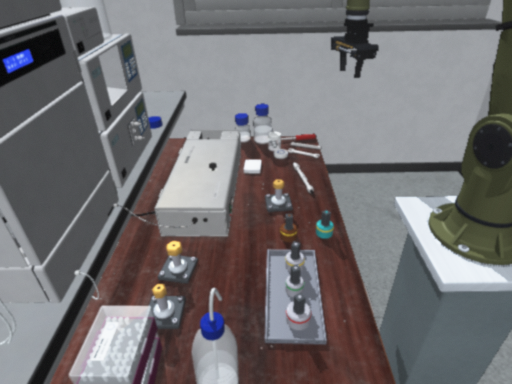

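View pics/top0.png

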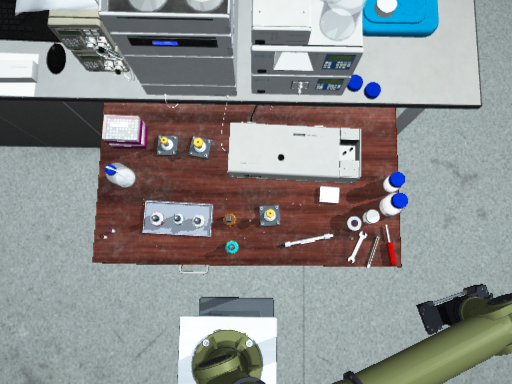

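```bash
cat >> h.py <<'E'
def plan(*targets):
    """targets: (pos,yaw) sequence; print scaled moves, all from present pose (if >1 in range print splits)"""
    o=env.get_obs(); Rt=R.from_euler('xyz',o["tool_rot"],degrees=True); p=o["tool_pos"]
    for P,yaw in targets:
        d=Rt.inv().apply(np.array(P)-p)/0.2
        w=(Rt.inv()*R.from_euler('xyz',[180,0,yaw],degrees=True)).as_rotvec()/1.5
        print('shift',d.round(3),'turn',w.round(3))
E
python3 - <<'E'
from h import *
c=cal("wrist"); o=env.get_obs(); Rt=R.from_euler('xyz',o["tool_rot"],degrees=True)
print(c["fov_y"],c["cx"],c["cy"],Rt.inv().apply(c["position"]-o["tool_pos"]),(Rt.inv()*R.from_matrix(rot(c))).as_matrix().round(2))
plan(((.45,-.12,.26),90))
E
```

```text
60.40597278589867 257.5357228204926 186.78636940422933 [ 0.07410775 -0.00052376 -0.16220396] [[-0.    0.96  0.28]
 [ 1.    0.   -0.  ]
 [-0.    0.28 -0.96]]
shift [ 1.935 -1.954 -0.187] turn [ 0.     0.    -0.827]
```

Call:
apply_moves(moves=[[0.16,-0.16,-0.1,0,0,-0.09,1],[0.32,-0.32,-0.1,0,0,-0.18,1],[0.48,-0.48,-0.1,0,0,-0.27,1],[0.64,-0.64,-0.1,0,0,-0.36,1],[0.8,-0.8,-0.1,0,0,-0.45,1],[0.97,-0.97,-0.1,0,0,-0.54,1],[0.97,-0.97,-0.1,0,0,-0.63,1],[0.97,-0.97,-0.1,0,0,-0.72,1],[0.97,-0.97,-0.1,0,0,-0.827,1],[0.97,-0.97,-0.1,0,0,-0.827,1]])

```text
time_s: 1.8
tool_pos: [0.3313, -0.3685, 0.2428]
tool_rot: [180.0, 0.0, 90.0]
force: [0.4, 0.1, 0.2]
grip_width: 0.0869
grasp_force: 0.0
```

Run:
```python
from h import *
plan(((.47,-.1,.2),90))
```

```text
shift [1.342 0.695 0.213] turn [0. 0. 0.]
```

Call:
apply_moves(moves=[[0.2,0.12,0,0,0,0,1],[0.4,0.24,0,0,0,0,1],[0.6,0.36,0,0,0,0,1],[0.8,0.48,0,0,0,0,1],[1,0.6,0,0,0,0,1],[1,0.69,0,0,0,0,1]])

```text
time_s: 2.4
tool_pos: [0.4715, -0.1617, 0.2435]
tool_rot: [179.9, -0.1, 90.3]
force: [0.2, -0.4, 0.8]
grip_width: 0.0872
grasp_force: 0.0
```

Call:
apply_moves(moves=[[0.2,0,0.1,0,0,0,1],[0.34,0,0.2,0,0,0,1],[0.34,0,0.2,0,0,0,1],[0.34,0,0.2,0,0,0,1]])

```text
time_s: 2.8
tool_pos: [0.4692, -0.1005, 0.2024]
tool_rot: [-180.0, 0.0, 89.9]
force: [0.6, -0.5, 0.1]
grip_width: 0.0869
grasp_force: 0.0
```

Run:
```python
from h import *
c=cal("wrist"); im=viewer.read_camera("wrist"); print(env.get_obs()["tool_pos"],env.get_obs()["tool_rot"],c["position"])
for b in masks_of("wrist","stand_a_nut"):
    print(b["conf"],b["location"],b["pixels"].sum(), ray(c,b["location"],.076))
# world rectification of nut plane z=.076: 120mm square, 4px/mm
def rect(z,cx,cy,h,s):
    g=np.mgrid[-h:h:1/s,-h:h:1/s]/1000
    P=np.stack([cx-g[0],cy-g[1],np.full_like(g[0],z)],-1)  # up=+x, left=+y
    f=192/np.tan(np.radians(c["fov_y"])/2)
    q=(P-np.array(c["position"]))@rot(c)
    return cv2.remap(im,(c["cx"]+f*q[...,0]/-q[...,2]).astype('f4'),(c["cy"]-f*q[...,1]/-q[...,2]).astype('f4'),1)
r=rect(.076,.479,-.125,50,6)
save('w1.png',np.hstack([cv2.resize(im,(800,600))[:, :]])); save('r1.png',r)
```

```text
[ 0.46949078 -0.10150885  0.20291817] [1.79971455e+02 4.86151259e-02 8.98352398e+01] [ 0.46792768 -0.02486273  0.36455525]
```

View pics/r1.png

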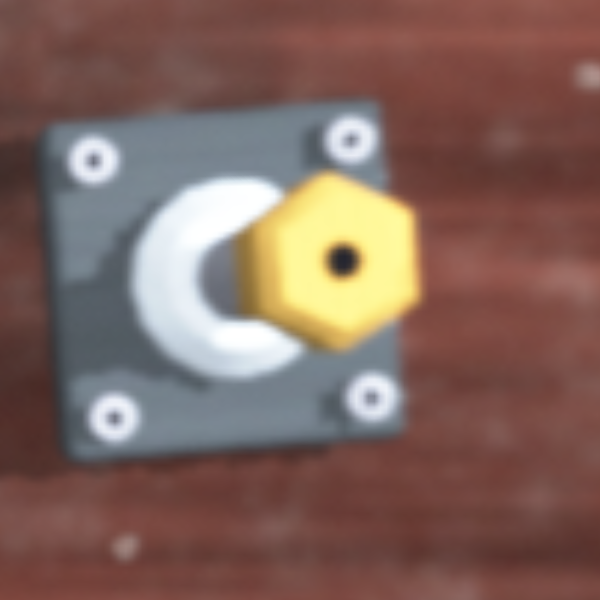

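Call:
apply_moves(moves=[[0.2,-0.05,0,0,0,0,1],[0.4,-0.1,0,0,0,0,1],[0.6,-0.1,0,0,0,0,1],[0.8,-0.1,0,0,0,0,1],[1,-0.1,0,0,0,0,1]])

```text
time_s: 3.4
tool_pos: [0.4502, 0.0995, 0.2035]
tool_rot: [179.9, 0.0, 89.7]
force: [0.5, 0.6, -0.3]
grip_width: 0.087
grasp_force: 0.0
```

Call:
apply_moves(moves=[[0.2,0,0.03,0,0,0,1],[0.2,0,0.03,0,0,0,1],[0.2,0,0.03,0,0,0,1],[0.2,0,0.03,0,0,0,1]])

```text
time_s: 3.8
tool_pos: [0.4502, 0.1374, 0.1968]
tool_rot: [180.0, 0.0, 89.8]
force: [1.5, 0.0, -0.1]
grip_width: 0.0872
grasp_force: 0.0
```

```bash
cat >> h.py <<'E'
def rect(c,im,z,cx,cy,h,s):
    g=np.mgrid[-h:h:1/s,-h:h:1/s]/1000
    P=np.stack([cx-g[0],cy-g[1],np.full_like(g[0],z)],-1)  # up=+x, left=+y
    f=192/np.tan(np.radians(c["fov_y"])/2)
    q=(P-np.array(c["position"]))@rot(c)
    return cv2.remap(im,(c["cx"]+f*q[...,0]/-q[...,2]).astype('f4'),(c["cy"]-f*q[...,1]/-q[...,2]).astype('f4'),1)
E
python3 - <<'E'
from h import *
c=cal("wrist"); im=viewer.read_camera("wrist"); print(env.get_obs()["tool_pos"],env.get_obs()["tool_rot"],c["position"])
for t in("socket_middle_grip","socket_small_grip"):
  for b in boxes_of("wrist",t):
    print(t,b["conf"],b["location"], ray(c,b["location"],.07))
save('w2.png',im); save('r2.png',rect(c,im,.07,.465,.115,50,6))
E
```

```text
[0.45013818 0.13729862 0.19675557] [1.79977600e+02 3.10611281e-02 8.97507607e+01] [0.44900483 0.21299554 0.35897862]
socket_middle_grip 0.93 [267.7, 195.5] [0.45785815 0.12141269 0.07      ]
socket_middle_grip 0.72 [191.9, 298.3] [0.38168421 0.01291189 0.07      ]
socket_middle_grip 0.68 [275.9, 298.7] [0.46652975 0.01202804 0.07      ]
socket_small_grip 0.9 [275.7, 129.9] [0.46459525 0.18112632 0.07      ]
```

View pics/r2.png

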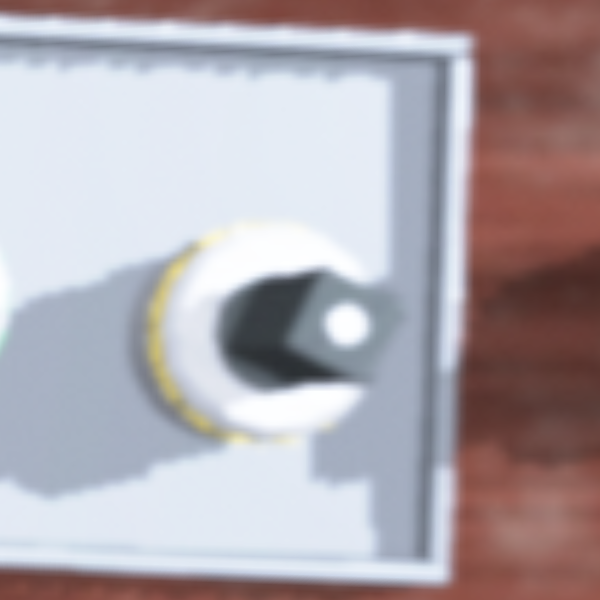

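Call:
apply_moves(moves=[[-0.15,0.053,0,0,0,0.1,0.7],[-0.15,0.053,0.2,0,0,0.2,0.7],[-0.15,0.053,0.4,0,0,0.3,0.7],[-0.15,0.053,0.5,0,0,0.3,0.7],[-0.15,0.053,0.6,0,0,0.3,0.7],[-0.15,0.053,0.7,0,0,0.3,0.7],[-0.15,0.053,0.785,0,0,0.3,0.7],[-0.15,0.053,0.785,0,0,0.3,0.7],[-0.15,0.053,0.785,0,0,0.3,0.7]])

```text
time_s: 4.85
tool_pos: [0.4602, 0.1088, 0.0398]
tool_rot: [-180.0, 0.0, 64.1]
force: [0.4, 0.2, 0.2]
grip_width: 0.0611
grasp_force: 0.0
```

Call:
apply_moves(moves=[[0,0,0,0,0,0,0],[0,0,0,0,0,0,0],[0,0,0,0,0,0,0],[0,0,0,0,0,0,0],[0,0,0,0,0,0,0],[0,0,0,0,0,0,0]], grip_force=40)

```text
time_s: 5.45
tool_pos: [0.4601, 0.1093, 0.0396]
tool_rot: [180.0, 0.0, 64.2]
force: [0.5, -0.2, 0.0]
grip_width: 0.0206
grasp_force: 0.4
```

Call:
apply_moves(moves=[[0,0,0,0,0,0,0],[0,0,0,0,0,0,0],[0,0,0,0,0,0,0],[0,0,0,0,0,0,0]])

```text
time_s: 5.85
tool_pos: [0.4599, 0.1093, 0.0394]
tool_rot: [-180.0, 0.0, 64.2]
force: [-0.7, 0.8, -0.3]
grip_width: 0.0156
grasp_force: 40.0
```

Run:
```python
from h import *
o=env.get_obs();print(o["tool_pos"],o["tool_rot"],o["grip_width"],o["grasp_force"])
plan(((.46,.1085,.2),64),((.4857,-.0,.2),94.5))
```

```text
[0.45988304 0.10927726 0.03941521] [-1.79985878e+02  1.30950666e-02  6.41871362e+01] 0.015634317945164452 39.991557779721916
shift [-0.003  0.002 -0.803] turn [-0.     0.     0.002]
shift [-0.436  0.354 -0.803] turn [-0.     0.    -0.353]
```

Call:
apply_moves(moves=[[0,0,-0.2,0,0,0,0],[0,0,-0.4,0,0,0,0],[0,0,-0.6,0,0,0,0],[-0.1,0.1,-0.75,0,0,-0.09,0],[-0.25,0.2,-0.75,0,0,-0.18,0],[-0.43,0.35,-0.75,0,0,-0.27,0],[-0.43,0.35,-0.75,0,0,-0.353,0],[-0.43,0.35,-0.75,0,0,-0.353,0]])

```text
time_s: 6.65
tool_pos: [0.4854, 0.0004, 0.1891]
tool_rot: [-179.9, -0.0, 94.4]
force: [-0.5, 0.3, -0.9]
grip_width: 0.0157
grasp_force: 40.0
```

Run:
```python
from h import *
o=env.get_obs();print(o["tool_pos"],o["tool_rot"],o["grip_width"],o["force"])
c=cal("wrist"); im=viewer.read_camera("wrist")
# held socket: shank top / body; nut
save('w3.png',cv2.resize(im,(768,576)))
plan(((.4857,-.1322,.15),94.5))
for P in((.4857,-.1322,.076),):print(proj(c,P))
p=o["tool_pos"]; print(proj(c,p+[0,0,-.005]),proj(c,p+[0,0,-.035]))
```

```text
[4.85353368e-01 3.59040634e-04 1.89135765e-01] [-1.79949305e+02 -4.86617122e-02  9.43818054e+01] 0.015745386040580383 [-0.46474909  0.31673748 -0.90048455]
shift [-0.668 -0.049  0.195] turn [-0.001 -0.001 -0.002]
[249.50139261 313.66861361]
[260.50773551 234.94965291] [260.1762411  215.40049344]
```

View pics/w3.png

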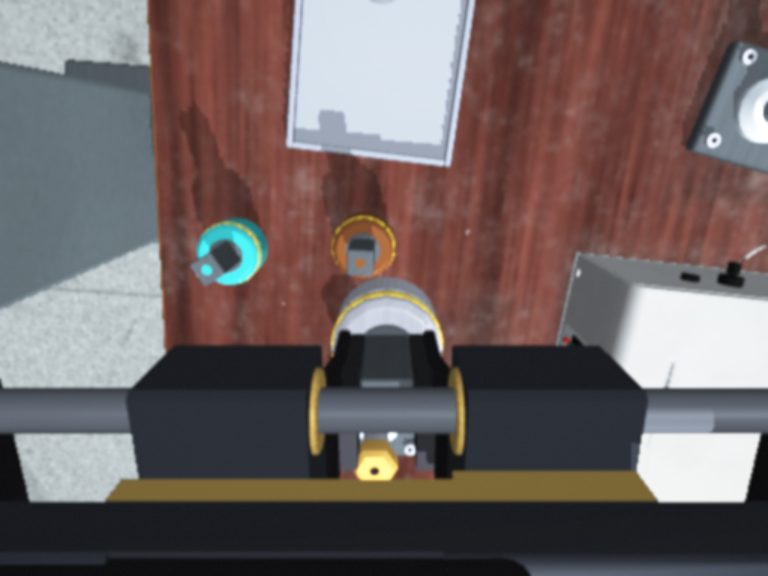

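Call:
apply_moves(moves=[[-0.2,-0.01,0,0,0,0,0],[-0.4,-0.03,0.1,0,0,0,0],[-0.6,-0.044,0.2,0,0,0,0],[-0.658,-0.044,0.3,0,0,0,0],[-0.658,-0.044,0.35,0,0,0,0],[-0.658,-0.044,0.35,0,0,0,0],[-0.658,-0.044,0.35,0,0,0,0]])

```text
time_s: 7.4
tool_pos: [0.4879, -0.128, 0.1202]
tool_rot: [180.0, -0.0, 94.7]
force: [-0.2, 0.7, -0.6]
grip_width: 0.0154
grasp_force: 40.0
```

Call:
apply_moves(moves=[[0,0,0.02,0,0,0,0],[0,0,0.035,0,0,0,0],[0,0,0.045,0,0,0,0],[0,0,0.055,0,0,0,0],[0,0,0.055,0,0,0,0]])

```text
time_s: 7.9
tool_pos: [0.487, -0.1304, 0.1083]
tool_rot: [-180.0, -0.0, 94.5]
force: [0.5, -0.4, -0.7]
grip_width: 0.0155
grasp_force: 40.0
```

Call:
apply_moves(moves=[[0,-0.0,0.01,0,0,0,0],[0,0,0.02,0,0,0,0],[0,0,0.02,0,0,0,0]])

```text
time_s: 8.2
tool_pos: [0.487, -0.1306, 0.1042]
tool_rot: [-180.0, -0.0, 94.5]
force: [0.5, 0.1, -1.8]
grip_width: 0.0156
grasp_force: 40.0
```

Call:
apply_moves(moves=[[0,0,0.01,0,0,0,0],[0,0,0.02,0,0,0,0],[0,0,0.03,0,0,0,0],[0,0,0.035,0,0,0,0],[0,0,0.035,0,0,0,0]])

```text
time_s: 8.7
tool_pos: [0.4871, -0.1305, 0.0973]
tool_rot: [-180.0, -0.0, 94.5]
force: [-0.4, -0.7, -2.0]
grip_width: 0.0157
grasp_force: 40.0
```

Call:
apply_moves(moves=[[0,0,0.006,0,0,0,0],[0,0,0.012,0,0,0,0],[0,0,0.018,0,0,0,0],[0,0,0.018,0,0,0,0]])

```text
time_s: 9.1
tool_pos: [0.4874, -0.1306, 0.0954]
tool_rot: [-180.0, 0.0, 94.5]
force: [-3.5, 0.4, 10.3]
grip_width: 0.0156
grasp_force: 40.0
```

Call:
apply_moves(moves=[[0,0.006,-0.01,0,0,0,0],[0,0.0125,-0.01,0,0,0,0],[0,0.0125,-0.01,0,0,0,0]])

```text
time_s: 9.4
tool_pos: [0.4884, -0.1309, 0.0954]
tool_rot: [-179.8, 0.0, 94.5]
force: [-4.4, -2.0, 0.4]
grip_width: 0.0157
grasp_force: 40.0
```

Call:
apply_moves(moves=[[0,-0.0125,0,0,0,0,0],[0,-0.02,0,0,0,0,0],[0,-0.025,0,0,0,0,0],[0,-0.025,0,0,0,0,0]])

```text
time_s: 9.8
tool_pos: [0.4864, -0.1306, 0.0964]
tool_rot: [179.8, 0.0, 94.5]
force: [3.9, -1.2, -3.2]
grip_width: 0.0156
grasp_force: 40.0
```

Call:
apply_moves(moves=[[0,0.013,0,0,0,0,0],[0,0.013,0.006,0,0,0,0],[0,0.013,0.011,0,0,0,0],[0,0.013,0.011,0,0,0,0],[0,0.013,0.011,0,0,0,0],[0,0.013,0.011,0,0,0,0]])

```text
time_s: 10.4
tool_pos: [0.4874, -0.1305, 0.0953]
tool_rot: [-180.0, 0.0, 94.5]
force: [-4.0, -0.5, 10.2]
grip_width: 0.0159
grasp_force: 40.0
```

Run:
```python
from h import *
im=viewer.read_camera("side"); o=env.get_obs();print(o["tool_pos"],o["tool_rot"],o["force"],o["grasp_force"])
save('s4.png',cv2.resize(im[140:340,180:380],(600,600),interpolation=cv2.INTER_CUBIC))
```

```text
[ 0.48740527 -0.13047398  0.09530887] [-1.79957424e+02  4.60902057e-02  9.45296505e+01] [-3.05659257  0.99177032 11.5381698 ] 39.99667069874704
```

View pics/s4.png

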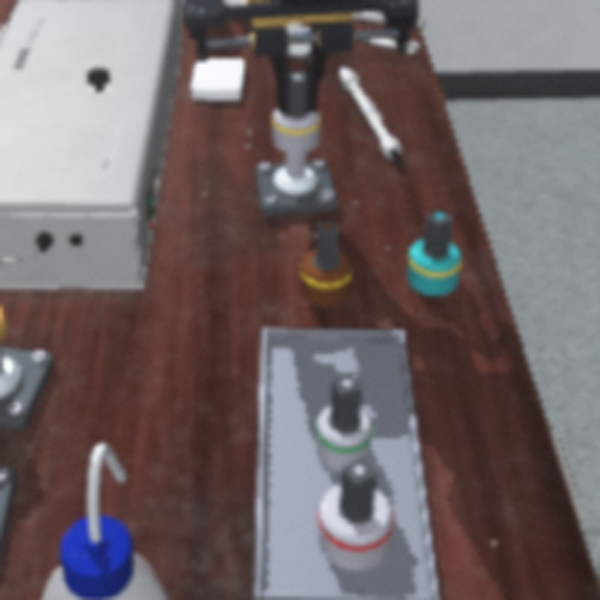

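The side crop shows the yellow-banded socket around (295,130), upright over the front nut with no brass visible. The green (345,430) and red (355,520) sockets stand upright in the tray, so I'm handing it in.

```bash
python3 -c "
from cell import env
print(env.sign_off())"
```

```text
the job is handed in; nothing more can be done
None
```

The middle (yellow-banded) socket fits the front nut: it is fully seated with about 2 mm of total side play, pressed down with about 10 N, upright and still gripped. The small and large sockets were never moved from the tray, and the job is handed in at about 10.5 s; no verdict was returned.

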